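# Push a rack of wet knobs into the curing tunnel past its spring gate

### The arm

A 6-joint arm with a two-finger parallel gripper is mounted at the origin on the work surface. World frame = base frame: x ahead of the robot, y to its left, z up, the work surface at z = 0. Lengths are in mm, angles in rad, forces in N, time in s.
With the tool pointing down it reaches from about 275 to 750 mm from the base axis. Payload 10.2 kg.
Tool frame: the origin (TCP) lies at the very end of the fingers, on their centre line; the grasp point (between the pads) lies 19 mm behind it; x points along the fingers, y is the direction in which the jaws open and shut, and the axes are right-handed (so a half turn about x gives the same grasp; the last joint's range is limited). The gripper opens to 85 mm and grips with 20 to 120 N. Pads are 22 mm wide; open, the fingers measure 114 mm over their backs; the gripper's body (76 mm by 85 mm) begins 54 mm behind the grasp point. The pads swing forward as they close: fully open they stand 13 mm farther back than shut.
Start: joints at [-1.511, 0.313, 1.498, -0, 1.331, -0.223], TCP at [146.486, -504.156, 231.294] pointing down, gripper open.
Joint ranges: [-2.94, 2.94], [-0.97, 2.17], [0.19, 2.56], [-1.23, 4.37], [0.02, 3.11], [-2.88, 2.88]. Speed limits (rad/s): [2.39, 2.39, 3.01, 3.14, 3.14, 3.14].

### API

Orientations are given as a unit quaternion [w, x, y, z].
In Python, from rig import ctrl, viewer, order gives the robot as it stands. The module is installed in compiled form; this text tells all that it offers.
- The arm moves only by the tool carry_out, never from a script. Its argument "deltas" is a list of rows, each a list of 7 numbers: the gripper command: -1 is fully open, 1 is shut, values between are in proportion, then the shift along the tool's x, y, z in mm, then the turn, a rotation vector about the tool's x, y, z in degrees. A call has exactly 5 rows; each row is the pose to reach, as a shift and turn from the pose commanded when the call began, along the tool's axes at that moment; what a row does not reach only later rows make up. A row lasts 1/8 s, in which the tool goes at most 62.5 mm and 10.7 degrees, less where a joint would pass 70% of its speed; a pose out of reach is approached as far as the arm can. A call with a gripper value outside its range is refused whole. The fingers move at their own pace and stop on an object; "newtons" is the grip in N (left out, the last holds). Time passes only in rows, so rows that repeat a pose let the fingers close, or fill a call up. It gives the time, the measured TCP pose, the force and the opening at its end, in the units of the state.
- ctrl.sense(): the state, without advancing time (a new reading comes with each control period).
- viewer.capture(name): name is "scene" or "top"; returns the picture (384x512x3 uint8, red, green, blue); there is no depth.
- viewer.calibration(name): a dict with "fx", "fy", "cx", "cy" (pixels), "xyz" and "attitude" of the camera in the world. Camera axes: x right, y down, z forward; pixel columns grow to the right and rows downward; lengths in mm; the calibration is good to about 2 mm. A picture is of the moment at which its call begins. calibration takes no time and is no camera call.
- order.finish_job(): hands the job in, once; it reports no verdict.
The state is a dict: "time_s": time; "joints": joint angles; "dq": joint speeds; "tau": joint torques, N m; "eef_pos": TCP position; "ee_rot": TCP orientation; "force": force on the tool from outside, world axes, zero at the start; "wrist_torque": the same for the moment, N m; "grip_width": opening from 0.0 (shut) to 1.0 (fully open).
Only numpy, scipy, OpenCV 4.12 (cv2) and the standard library are available. Lean on these libraries where they do the work, as an engineer would, in place of code of your own. Each camera call takes 0.05 s, during which the arm holds its last target. There are 200 camera calls.

### The job

A rack of freshly finished knobs waits in the infeed chute of the curing tunnel. With one fingertip tip the spring gate outwards and keep it held open while another finger pushes the rack, by its end board, along the chute until it is fully home against the stop in the tunnel; then take the hand away and let the gate shut behind the knobs. The finish is wet, so nothing, the gate included, may touch the knobs; the rack stays flat on the chute floor, nothing is picked up, and everything else is left where it stands.

Things in the scene. Friction and masses are not known exactly. Their poses are not given: they have to be found in the camera images.
- tunnel: Benchtop curing tunnel and its infeed chute on one fixed bed. Origin: on the bench under the middle of the tunnel's mouth; +y = feed direction (chute into tunnel), +x right when looking along the feed, z up. Chute floor z = 12 mm, y = -268 to 0; guide rails at x = -46 and +46, 8 wide, tops z = 20. Tunnel y = 4 to 150, x = -60 to 60, amber hood to z = 102, lamp to z = 136.
- end_stop (a point): Middle of the face of the rigid end stop inside the tunnel, at x = 0, y = 104, z = 17 mm in the tunnel's frame. The home rack's nose touches it.
- ledge (a point): Middle of the ledge right of the chute (x = 50 to 134 mm of the tunnel's frame, level with the chute floor). On it stand a jar (52 across, 66 tall), two loose spare knobs and a fixed control box (top z = 72 mm).
- gate (a joint): Gate angle (rad): 0 shut, 1.2 at its open stop. It tips outwards, to the tunnel's -x, about a hinge along the left rail, which swings its end leaf up and aside; from 0.8 rad on the knobs pass freely. A light spring (0.05 N m shut, 0.12 N m open) shuts it within about a second when let go. Open it by pressing outwards on the side plate's inner face; a finger can slide along that face.
- gate_hinge (a point): Middle of the gate's hinge line, which runs along the feed from y = -255 to 0 at x = -46, z = 21 mm in the tunnel's frame. The gate is one folded 3 mm steel sheet: a long upright side plate on this hinge, and an end leaf across the mouth.
- gate_edge (a point): Middle of the side plate's top edge, 52 mm from the hinge; moves with the gate (shut: x = -46, y = -127.5, z = 73 mm of the tunnel). The plate is 255 mm long; its inner face looks to +x, into the chute.
- gate_leaf (a point): Middle of the gate's end leaf, which when shut stands across the mouth at y = -3 to 0 of the tunnel, 84 mm wide, from z = 27 to 73 mm; the rack's base passes under it, the knobs do not.
- rack: Loose plywood rack lying in the chute between the rails (2 mm play each side), 0.3 to 0.55 kg. Origin: centre of its underside; +y along the feed, z up. Base 80 (x) by 160 (y) by 10 mm thick. At its rear end (y = -80 to -68) an upright end board 64 mm wide, top 54 mm above the underside; when home the board stays outside, its rear face at y = -56 mm of the tunnel.
- rack_push (a point): Centre of the rear face of the rack's end board, 30 mm above the rack's underside: the face to push on (64 mm wide, 54 mm tall; behind it the chute is empty).
- rack_nose (a point): Middle of the rack's front edge, 80 mm ahead of the rack's origin and 5 mm above its underside.
- knobs: Three freshly finished wooden knobs fixed on the rack in a row along its middle: 28 mm across, 35 mm tall, tops 45 mm above the rack's underside, at y = 64, 34 and 4 mm of the rack. Origin: on the base's top face, above the rack's origin.
- finish_jar: Closed jar of finish, 52 mm across, 66 mm tall, on the ledge beside the chute. Leave it. Origin: under its centre.
- spare_knob0: Loose spare knob, 28 mm across, 35 mm tall, on the ledge. Leave it. Origin: under its centre.
- spare_knob1: Loose spare knob, 28 mm across, 35 mm tall, on the ledge. Leave it. Origin: under its centre.
- brush: Brush lying on the bench, on the robot's side. Leave it.
- screwdriver: Screwdriver lying on the bench, on the robot's side. Leave it.
- mug: Mug, 76 mm across, 90 mm tall, on the right of the bench. Leave it. Origin: under its centre.
- offcut: Wooden offcut 45 x 110 x 22 mm lying on the bench. Leave it. Origin: under its centre.
- tin: Tin 68 mm across, 85 mm tall, on the left of the bench. Leave it. Origin: under its centre.
Things that resemble listed ones, but are neither listed nor needed, are in the scene too. Leave any purple look-alike of the rack alone.

How it is judged:
By the outcome, as a careful person would: the job done as asked, in the order asked, and still so for the second after the job is handed in, with the robot touching nothing.
It also fails if it takes over 48 s, if anything falls off the work surface, if the arm or the gripper's body presses on something with over 40 N, if the wrist force passes 120 N, or if a joint passes its speed limit or range.

## Working session

There is one attempt and no reset: what is moved stays moved. The work goes in short steps, Python scripts to look and compute and a tool call to move; the robot and the scene stay as the last step left them, time stands still between calls to the robot, and variables do not carry over. Pictures are saved under pics/ and viewed, about 8 in all and at most 12, crops included, and the job is handed in when it is done.

Besides the shell and the picture viewer there is one more tool, called after "Request:" by a JSON object that holds its "name" and its "arguments". carry_out: Moves the arm, as the interface text tells. Its arguments: {"type":"object","properties":{"deltas":{"type":"array"},"newtons":{"type":"number"}},"required":["deltas"]}

```bash
mkdir -p pics
python3 - <<'E'
from rig import ctrl, viewer
import cv2
for n in("scene","top"):
    im=viewer.capture(n); cv2.imwrite(f"pics/{n}0.png",cv2.resize(im[:,:,::-1],(800,600),interpolation=cv2.INTER_CUBIC)); cv2.imwrite(f"pics/{n}0raw.png",im[:,:,::-1])
    print(n,viewer.calibration(n))
print(ctrl.sense())
E
```

```text
scene {'fx': 451.3949654794553, 'fy': 451.3949654794553, 'cx': 253.01100688194327, 'cy': 194.3154360781644, 'xyz': array([ 970.83847341, -863.39965018,  815.7007367 ]), 'attitude': array([-0.42990069,  0.87146539,  0.21151384, -0.10485883])}
top {'fx': 399.171121519087, 'fy': 399.171121519087, 'cx': 251.0518184647954, 'cy': 195.99780651272013, 'xyz': array([ 432.32382555,    5.70378102, 1130.03531369]), 'attitude': array([ 0.02911497, -0.70596446,  0.70624723, -0.04451233])}
{'time_s': 0.1, 'joints': array([-1.51142102e+00,  3.13384189e-01,  1.49833437e+00,  3.86076003e-05,
        1.33099305e+00, -2.23366581e-01]), 'dq': array([-0.00046159, -0.00238113, -0.00233414, -0.00131942,  0.00061604,
        0.00095738]), 'tau': array([ 3.24509136e-03, -4.12894893e+01, -2.60139585e+01, -1.01889891e-04,
        3.00638567e-03,  2.21890453e-06]), 'eef_pos': array([ 146.47104063, -503.92889458,  230.8074131 ]), 'ee_rot': array([ 0.09923528,  0.70009848,  0.10002167, -0.70000725]), 'force': array([ 0.78198552,  0.71936831, -0.07524224]), 'wrist_torque': array([-0.02252595, -0.00108264,  0.03180115]), 'grip_width': 0.997699106072147}
```

View pics/scene0.png

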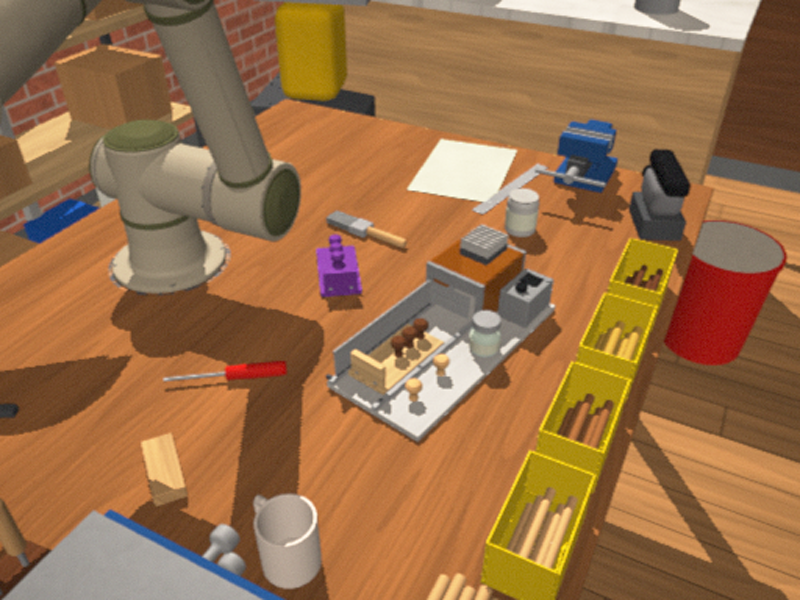

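View pics/top0.png

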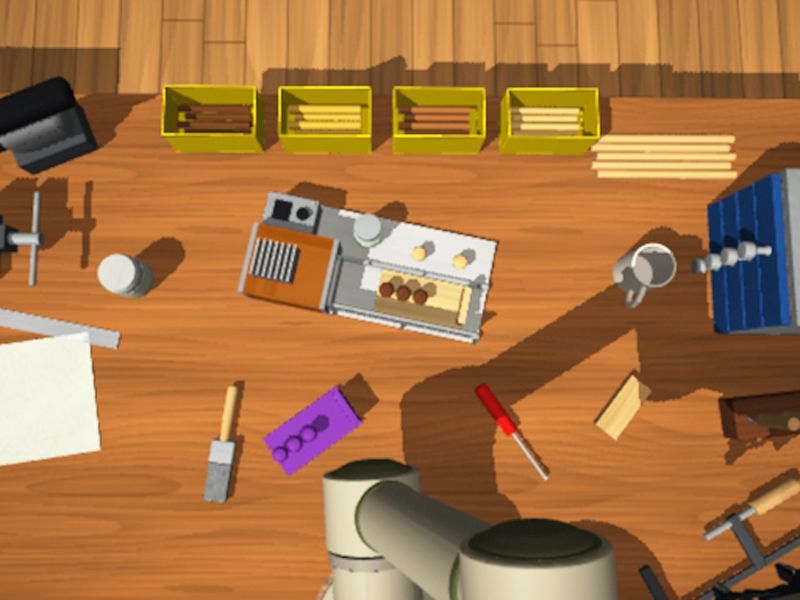

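The scene view shows the chute with the rack at about (390,355) and the gate on the robot's side. The top view shows the hood at (290,265), the rack at (425,297) and feed running to the left. I'll crop both for precise corners.

Run:
```python
import cv2,numpy as np
for n,(x0,y0,w,h) in {"top":(150,115,175,110),"scene":(205,140,155,145)}.items():
    im=cv2.imread(f"pics/{n}0raw.png"); s=4
    c=cv2.resize(im[y0:y0+h,x0:x0+w],None,fx=s,fy=s,interpolation=cv2.INTER_CUBIC)
    for k in range(0,w,25): cv2.putText(c,str(x0+k),(k*s,10),0,.35,(0,0,255),1); cv2.line(c,(k*s,12),(k*s,18),(0,0,255),1)
    for k in range(0,h,25): cv2.putText(c,str(y0+k),(0,k*s+4),0,.35,(0,0,255),1)
    cv2.imwrite(f"pics/{n}crop.png",c)
```

```text
(no output)
```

View pics/topcrop.png

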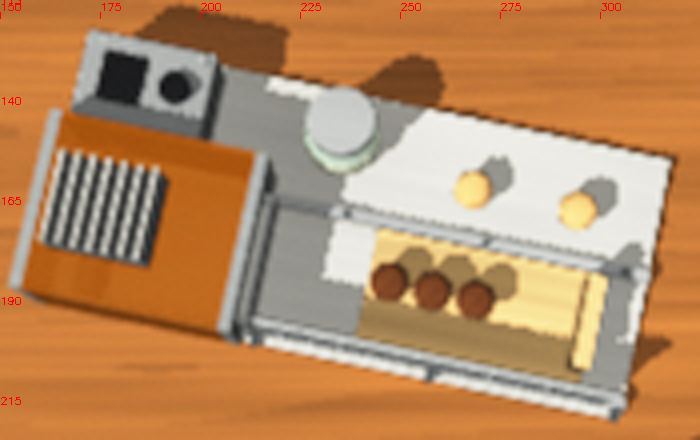

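View pics/scenecrop.png

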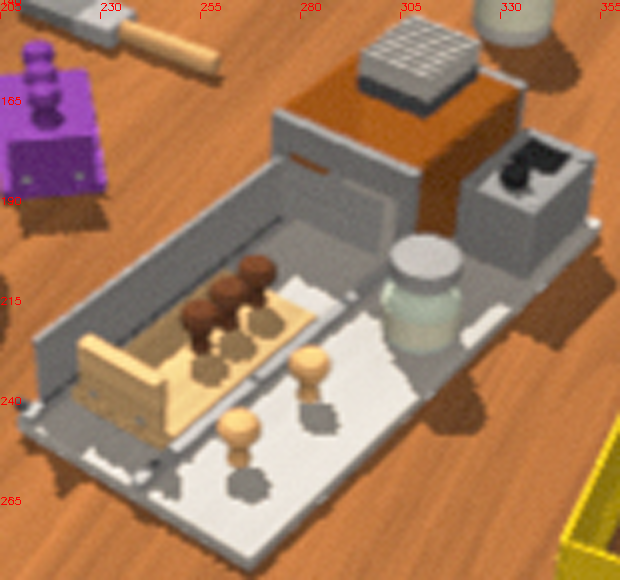

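The crops resolve hood corners, bed corners, the gate's top rear corner and the end board's top edge. I'll fit the tunnel pose from these.

```bash
cat > h.py <<'E'
import numpy as np
from scipy.spatial.transform import Rotation as R
from scipy.optimize import least_squares
C={"scene":dict(f=451.395,cx=253.011,cy=194.315,p=np.array([970.838,-863.400,815.701]),q=[-0.42990069,0.87146539,0.21151384,-0.10485883]),
"top":dict(f=399.171,cx=251.052,cy=195.998,p=np.array([432.324,5.704,1130.035]),q=[0.02911497,-0.70596446,0.70624723,-0.04451233])}
def rot(q): return R.from_quat(np.roll(q,-1))
def proj(n,P):
    c=C[n]; v=rot(c["q"]).inv().apply(np.atleast_2d(P)-c["p"]); return np.c_[c["cx"]+c["f"]*v[:,0]/v[:,2],c["cy"]+c["f"]*v[:,1]/v[:,2]]
def ray(n,u,z):
    c=C[n]; d=rot(c["q"]).apply([(u[0]-c["cx"])/c["f"],(u[1]-c["cy"])/c["f"],1]); return c["p"]+d*(z-c["p"][2])/d[2]
E
python3 - <<'E'
from h import *
t=lambda x,y:(150+x/4,115+y/4); s=lambda x,y:(205+x/4,140+y/4)
O=[("top",t(262,152),(60,4,102)),("top",t(228,338),(-60,4,102)),("top",t(55,112),(60,150,102)),("top",t(12,287),(-60,150,102)),
("top",t(672,157),(134,-268,12)),("scene",s(250,560),(134,-268,12)),("scene",s(35,340),(-46,-255,73)),("scene",s(275,113),(-60,4,102)),("scene",s(420,175),(60,4,102)),("scene",s(525,85),(60,150,102))]
def W(p,P): 
    P=np.array(P,float); c,s_=np.cos(p[2]),np.sin(p[2]); return np.r_[p[0]+c*P[0]-s_*P[1],p[1]+s_*P[0]+c*P[1],P[2]]
def f(p): return np.concatenate([proj(n,W(p,P))[0]-u for n,u,P in O])
r=least_squares(f,[500,0,0.2],loss="soft_l1"); print(r.x,r.x[2]*57.3); print(f(r.x).reshape(-1,2).round(1))
p=r.x
def inv(P): d=P[:2]-p[:2]; c,s_=np.cos(p[2]),np.sin(p[2]); return np.r_[c*d[0]+s_*d[1],-s_*d[0]+c*d[1]].round(1)
for n,u in(("top",t(605,280)),("top",t(592,371)),("scene",s(78,345)),("scene",s(165,385))): print(n,inv(ray(n,u,66)))
for u in (t(390,280),t(432,290),t(477,300)): print("knob",inv(ray("top",u,57)))
print("jar",inv(ray("top",t(340,118),78)),[inv(ray("top",u,47)) for u in(t(472,190),t(577,210))])
for n in("top","scene"):print(n,proj(n,W(p,(-46,-255,73))),proj(n,W(p,(-46,-3,73))))
E
```

```text
[ 5.93133234e+02  8.00734263e+01 -2.02848379e-01] -11.623212093408654
[[ 1.6  0. ]
 [ 0.4 -1.7]
 [-1.4 -1.2]
 [-1.  -0.4]
 [-0.3 -0.4]
 [-0.1 -0.3]
 [-0.3  0.4]
 [-1.6 -0.2]
 [-2.1  0.1]
 [-0.3 -0.7]]
top [  27.7 -232.2]
top [ -34.4 -235.2]
scene [ -28.1 -234.5]
scene [  37.6 -228.6]
knob [ -0.5 -90.2]
knob [  -1.4 -119.5]
knob [  -1.9 -150.7]
jar [ 97.3 -35.6] [array([  73.5, -132.8]), array([  74.6, -206.5])]
top [[304.84618475 213.29947097]] [[212.00337924 194.24120843]]
scene [[213.48970243 225.40732239]] [[274.33799158 179.38092064]]
```

```bash
cat >> h.py <<'E'
p=np.array([593.1,80.1,-0.2028]); RT=R.from_euler("z",p[2])
def TW(x,y,z): return RT.apply([x,y,z])+[p[0],p[1],0]
def tun(P): return RT.inv().apply(np.asarray(P)-[p[0],p[1],0])
# goal: tool x down, tool y along tunnel -x*sgn
def goal(sgn):
    x=np.array([0,0,-1.]); y=RT.apply([sgn,0,0]); return R.from_matrix(np.c_[x,y,np.cross(x,y)])
def go(x,y,z,sgn):
    from rig import ctrl
    s=ctrl.sense(); q=rot(s["ee_rot"]); print("t",round(s["time_s"],2),"tun",tun(s["eef_pos"]).round(1),"F",RT.inv().apply(s["force"]).round(1),"w",round(s["grip_width"],3))
    print("shift",q.inv().apply(TW(x,y,z)-s["eef_pos"]).round(1),"turn",np.degrees((q.inv()*goal(sgn)).as_rotvec()).round(2))
E
python3 - <<'E'
from h import *
for s in(1,-1): go(8,-250,125,s)
E
```

```text
t 0.1 tun [-319.8 -662.   230.8] F [ 0.6  0.9 -0.1] w 0.998
shift [ 106.2 -211.3 -482.2] turn [-6.218e+01 -5.000e-02  5.000e-02]
t 0.1 tun [-319.8 -662.   230.8] F [ 0.6  0.9 -0.1] w 0.998
shift [ 106.2 -211.3 -482.2] turn [1.1782e+02 5.0000e-02 6.0000e-02]
```

Request:
{"name": "carry_out", "arguments": {"deltas": [[-0.3,0,-24,-54,-7,0,0],[-0.3,0,-48,-108,-14,0,0],[-0.3,0,-72,-162,-21,0,0],[-0.3,0,-96,-216,-28,0,0],[-0.3,0,-120,-270,-35,0,0]], "newtons": 40}}

```text
time_s: 0.72
eef_pos: [373.4, -312.1, 231.2]
ee_rot: [-0.307, -0.637, -0.307, 0.637]
force: [-0.3, -1.2, -0.2]
grip_width: 0.644
```

```bash
python3 -c "
from h import *
go(8,-250,125,1)"
```

```text
t 0.72 tun [-136.2 -428.4  231.2] F [-0.  -1.3 -0.2] w 0.644
shift [ 106.2   47.7 -224.3] turn [-2.696e+01 -1.000e-02  1.000e-02]
```

Request:
{"name": "carry_out", "arguments": {"deltas": [[-0.3,20,9.5,-45,-5.4,0,0],[-0.3,40,19,-90,-10.8,0,0],[-0.3,60,28.5,-135,-16.2,0,0],[-0.3,80,38,-180,-21.6,0,0],[-0.3,106,47.7,-224.3,-27,0,0]]}}

```text
time_s: 1.35
eef_pos: [551.2, -167.6, 124.7]
ee_rot: [0.447, 0.548, 0.447, -0.548]
force: [0.8, -1.0, -0.6]
grip_width: 0.649
```

Run:
```python
from h import *
from rig import viewer
import cv2
go(8,-250,34,1)
o=[]
for n,(x0,y0,w,h) in {"top":(200,115,130,130),"scene":(195,120,130,130)}.items():
    im=viewer.capture(n)[:,:,::-1]
    o.append(cv2.resize(im[y0:y0+h,x0:x0+w],(400,400),interpolation=cv2.INTER_CUBIC))
cv2.imwrite("pics/a.png",np.hstack(o))
```

```text
t 1.35 tun [   8.8 -251.   124.7] F [ 1.  -0.9 -0.6] w 0.649
shift [90.7 -0.8 -1.1] turn [ 0.    0.01 -0.03]
```

View pics/a.png

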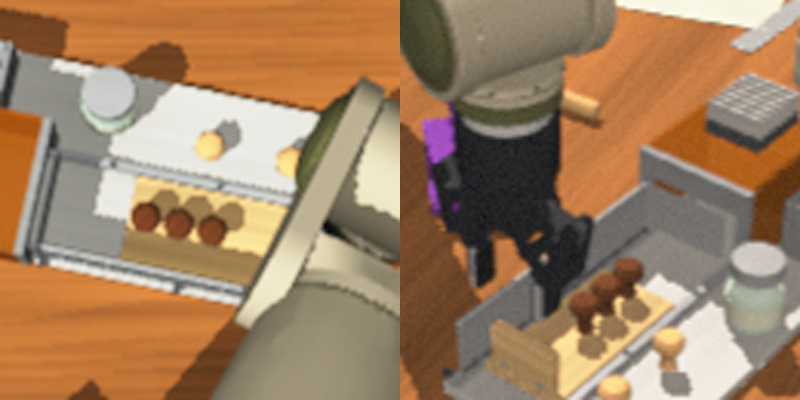

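The picture shows the hand hovering behind and above the end board, tips at about (483,285) and (545,310) in the crop. I'll check the actual tip height against that.

```bash
python3 -c "
from h import *
for z in(122,130,138): print(z,proj('scene',[TW(8.8-35,-251,z),TW(8.8+35,-251,z)]).round(1))
print([195+83*.325,120+285*.325],[195+145*.325,120+310*.325])"
```

```text
122 [[219.6 212.6]
 [241.9 224.7]]
130 [[219.4 210. ]
 [241.9 222.1]]
138 [[219.3 207.4]
 [241.8 219.5]]
[221.975, 212.625] [242.125, 220.75]
```

Request:
{"name": "carry_out", "arguments": {"deltas": [[-0.3,25,0,1,0,0,0],[-0.3,45,-1,1,0,0,0],[-0.3,65,-1,1,0,0,0],[-0.3,80,-1,1,0,0,0],[-0.3,91,-1,1,0,0,0]]}}

```text
time_s: 2.08
eef_pos: [548.6, -169.7, 33.8]
ee_rot: [-0.446, -0.549, -0.446, 0.549]
force: [0.2, 0.1, 0.2]
grip_width: 0.651
```

```bash
python3 -c "
from h import *
go(-30,-251,34,1)"
```

```text
t 2.08 tun [   6.8 -253.6   33.8] F [0.1 0.2 0.2] w 0.651
shift [ -0.2 -36.8  -2.5] turn [-0.21 -0.    0.01]
```

Request:
{"name": "carry_out", "arguments": {"deltas": [[-0.3,0,-8,0,0,0,0],[-0.3,0,-16,0,0,0,0],[-0.3,0,-24,0,0,0,0],[-0.3,0,-31,0,0,0,0],[-0.3,0,-38,0,0,0,0]]}}

```text
time_s: 2.7
eef_pos: [512.4, -162.2, 35.5]
ee_rot: [0.447, 0.549, 0.444, -0.548]
force: [5.7, -0.8, 0.7]
grip_width: 0.649
```

Run:
```python
from h import *
from rig import viewer
import cv2
go(-33,-251,34,1)
o=[]
for n,(x0,y0,w,h) in {"top":(200,115,130,130),"scene":(195,130,130,130)}.items():
    im=viewer.capture(n)[:,:,::-1]
    o.append(cv2.resize(im[y0:y0+h,x0:x0+w],(400,400),interpolation=cv2.INTER_CUBIC))
cv2.imwrite("pics/b.png",np.hstack(o))
```

```text
t 2.7 tun [ -30.3 -253.6   35.5] F [5.7 0.4 0.7] w 0.649
shift [ 1.5 -2.7 -2.6] turn [-0.19  0.06 -0.24]
```

View pics/b.png

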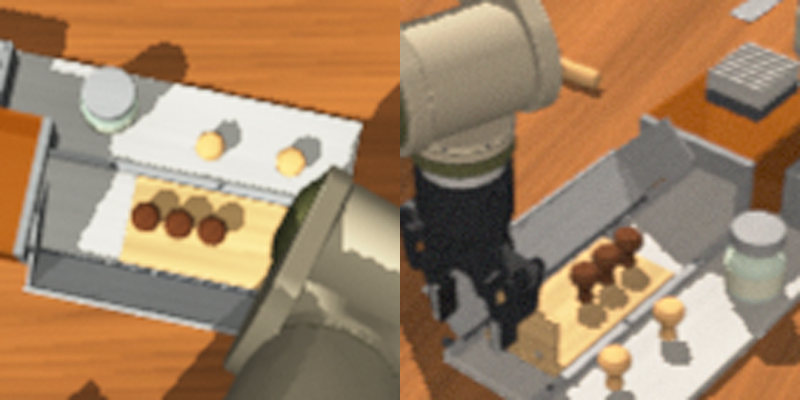

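The gate is tipped; its top edge now runs from (28,292) to (235,332) in the left crop. I'll turn that into an angle.

```bash
python3 -c "
from h import *
for a in(.6,.7,.8,.9,1.,1.1): print(a,proj('top',[TW(-46-52*np.sin(a),y,21+52*np.cos(a)) for y in(0,-200)]).round(1).tolist())
print([200+28*.325,115+292*.325],[200+235*.325,115+332*.325])"
```

```text
0.6 [[208.8, 205.1], [282.1, 220.1]]
0.7 [[208.6, 206.7], [281.7, 221.7]]
0.8 [[208.4, 208.2], [281.3, 223.1]]
0.9 [[208.3, 209.5], [280.9, 224.4]]
1.0 [[208.2, 210.7], [280.6, 225.6]]
1.1 [[208.1, 211.8], [280.2, 226.6]]
[209.1, 209.9] [276.375, 222.9]
```

Request:
{"name": "carry_out", "arguments": {"deltas": [[-0.3,0,-3,0,0,0,0],[-0.3,0,-6,0,0,0,0],[-0.3,0,-7,-4,0,0,0],[-0.3,0,-7,-8,0,0,0],[-0.3,0,-7,-12,0,0,0]]}}

```text
time_s: 3.42
eef_pos: [507.0, -148.4, 34.2]
ee_rot: [-0.446, -0.548, -0.446, 0.549]
force: [0.1, -4.7, 2.1]
grip_width: 0.654
```

```bash
python3 -c "
from h import *
go(-37,-67,34,1)"
```

```text
t 3.42 tun [ -38.3 -241.1   34.2] F [ 1.1 -4.6  2.1] w 0.654
shift [ 1.000e-01  8.000e-01 -1.741e+02] turn [-0.16  0.03  0.03]
```

Request:
{"name": "carry_out", "arguments": {"deltas": [[-0.3,0,0,-7,0,0,0],[-0.3,0,0,-14,0,0,0],[-0.3,0,0,-22,0,0,0],[-0.3,0,0,-30,0,0,0],[-0.3,0,0,-38,0,0,0]]}}

```text
time_s: 4.05
eef_pos: [515.0, -110.6, 34.2]
ee_rot: [-0.446, -0.549, -0.446, 0.549]
force: [0.4, -3.8, 0.9]
grip_width: 0.649
```

Run:
```python
from h import *
from rig import viewer
import cv2
go(-37,-67,34,1)
o=[]
for n,(x0,y0,w,h) in {"top":(190,115,130,130),"scene":(195,130,130,130)}.items():
    im=viewer.capture(n)[:,:,::-1]
    o.append(cv2.resize(im[y0:y0+h,x0:x0+w],(400,400),interpolation=cv2.INTER_CUBIC))
cv2.imwrite("pics/c.png",np.hstack(o))
```

```text
t 4.05 tun [ -38.1 -202.6   34.2] F [ 1.1 -3.7  0.9] w 0.649
shift [   0.2    0.7 -135.6] turn [-0.17 -0.    0.01]
```

View pics/c.png

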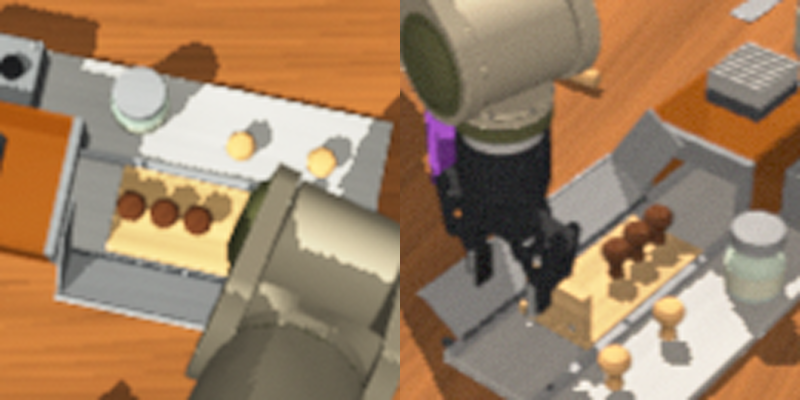

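The gate is at about 1.07 rad (edge end at (57,297)), the rack moves straight, and the knobs are clear of everything. I'll keep pushing.

Request:
{"name": "carry_out", "arguments": {"deltas": [[-0.3,0,0,-9,0,0,0],[-0.3,0,0,-18,0,0,0],[-0.3,0,0,-27,0,0,0],[-0.3,0,0,-36,0,0,0],[-0.3,0,0,-45,0,0,0]]}}

```text
time_s: 4.78
eef_pos: [524.3, -66.6, 34.3]
ee_rot: [-0.446, -0.549, -0.446, 0.549]
force: [0.5, -5.7, 2.6]
grip_width: 0.652
```

Request:
{"name": "carry_out", "arguments": {"deltas": [[-0.3,0,0,-9,0,0,0],[-0.3,0,0,-18,0,0,0],[-0.3,0,0,-27,0,0,0],[-0.3,0,0,-36,0,0,0],[-0.3,0,0,-45,0,0,0]]}}

```text
time_s: 5.4
eef_pos: [533.5, -22.6, 34.3]
ee_rot: [-0.446, -0.549, -0.446, 0.549]
force: [-0.5, -4.8, 2.4]
grip_width: 0.649
```

Run:
```python
from h import *
from rig import viewer
import cv2
go(-37,-67,34,1)
o=[]
for n,(x0,y0,w,h) in {"top":(170,115,130,130),"scene":(215,115,130,130)}.items():
    im=viewer.capture(n)[:,:,::-1]
    o.append(cv2.resize(im[y0:y0+h,x0:x0+w],(400,400),interpolation=cv2.INTER_CUBIC))
cv2.imwrite("pics/d.png",np.hstack(o))
```

```text
t 5.4 tun [ -37.7 -112.6   34.3] F [ 0.4 -4.8  2.4] w 0.649
shift [  0.3   0.6 -45.6] turn [-0.18  0.    0.  ]
```

View pics/d.png

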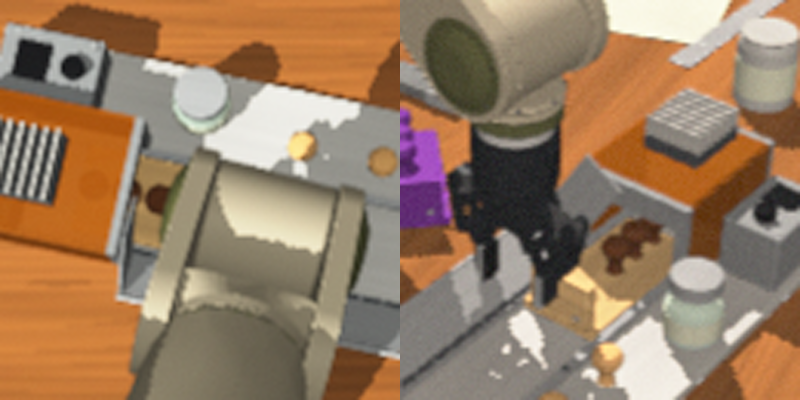

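The knobs are entering the tunnel with the gate still up. Now the slow final approach.

Request:
{"name": "carry_out", "arguments": {"deltas": [[-0.3,0,0,-8,0,0,0],[-0.3,0,0,-16,0,0,0],[-0.3,0,0,-24,0,0,0],[-0.3,0,0,-31,0,0,0],[-0.3,0,0,-37,0,0,0]]}}

```text
time_s: 6.12
eef_pos: [540.9, 13.0, 34.3]
ee_rot: [-0.446, -0.549, -0.446, 0.549]
force: [0.1, -5.0, 2.4]
grip_width: 0.647
```

Request:
{"name": "carry_out", "arguments": {"deltas": [[-0.3,0,0,-1.5,0,0,0],[-0.3,0,0,-3,0,0,0],[-0.3,0,0,-4,0,0,0],[-0.3,0,0,-5,0,0,0],[-0.3,0,0,-6,0,0,0]]}}

```text
time_s: 6.75
eef_pos: [542.1, 18.6, 34.3]
ee_rot: [-0.446, -0.549, -0.446, 0.549]
force: [-0.7, -4.9, 3.1]
grip_width: 0.65
```

Still only sliding force; the stop isn't reached yet.

Request:
{"name": "carry_out", "arguments": {"deltas": [[-0.3,0,0,-1,0,0,0],[-0.3,0,0,-2,0,0,0],[-0.3,0,0,-3,0,0,0],[-0.3,0,0,-4,0,0,0],[-0.3,0,0,-5,0,0,0]]}}

```text
time_s: 7.38
eef_pos: [543.1, 23.0, 34.3]
ee_rot: [-0.446, -0.548, -0.446, 0.549]
force: [-1.5, -12.8, 3.4]
grip_width: 0.645
```

```bash
python3 -c "
from h import *
go(-37,-67,34,1)"
```

```text
t 7.38 tun [-37.5 -66.   34.3] F [  1.1 -12.8   3.4] w 0.645
shift [0.3 0.5 1. ] turn [-0.2   0.07  0.  ]
```

Request:
{"name": "carry_out", "arguments": {"deltas": [[-0.3,0,0,-0.5,0,0,0],[-0.3,0,0,-1,0,0,0],[-0.3,0,0,-1.5,0,0,0],[-0.3,0,0,-2,0,0,0],[-0.3,0,0,-2,0,0,0]]}}

```text
time_s: 8.0
eef_pos: [543.9, 23.2, 34.7]
ee_rot: [-0.447, -0.548, -0.445, 0.55]
force: [-1.8, -18.9, 4.8]
grip_width: 0.654
```

```bash
python3 -c "
from h import *
go(5,-76,34,1)"
```

```text
t 8.0 tun [-36.8 -65.7  34.7] F [  2.  -18.9   4.8] w 0.654
shift [ 0.8 41.8 10.1] turn [-0.26  0.19 -0.06]
```

The rack is home (19 N, no further motion, at the expected y). I'll back off, ease the gate shut, then lift.

Request:
{"name": "carry_out", "arguments": {"deltas": [[-0.3,0,0,4,0,0,0],[-0.3,0,0,9,0,0,0],[-0.3,0,0,14,0,0,0],[-0.3,0,6,16,0,0,0],[-0.3,0,12,16,0,0,0]]}}

```text
time_s: 8.62
eef_pos: [552.3, 7.4, 34.2]
ee_rot: [-0.446, -0.549, -0.446, 0.549]
force: [0.8, -0.2, 2.1]
grip_width: 0.651
```

Request:
{"name": "carry_out", "arguments": {"deltas": [[-0.3,0,6,0,0,0,0],[-0.3,0,12,0,0,0,0],[-0.3,0,18,0,0,0,0],[-0.3,0,24,0,0,0,0],[-0.3,0,30,0,0,0,0]]}}

```text
time_s: 9.25
eef_pos: [581.7, 1.5, 34.2]
ee_rot: [-0.446, -0.549, -0.446, 0.549]
force: [-0.9, 0.5, 0.5]
grip_width: 0.652
```

```bash
python3 -c "
from h import *
go(6,-78,34,1)"
```

```text
t 9.25 tun [  4.7 -79.3  34.2] F [-0.9  0.3  0.5] w 0.652
shift [ 0.2  1.3 -1.3] turn [-0.18 -0.    0.02]
```

Request:
{"name": "carry_out", "arguments": {"deltas": [[-0.3,-25,1,0,0,0,0],[-0.3,-60,1,0,0,0,0],[-0.3,-110,1,0,0,0,0],[-0.3,-170,0,0,0,0,0],[-0.3,-190,0,60,0,0,0]]}}

```text
time_s: 9.88
eef_pos: [570.6, -55.0, 228.0]
ee_rot: [0.449, 0.549, 0.446, -0.546]
force: [0.9, -0.3, -0.5]
grip_width: 0.65
```

Request:
{"name": "carry_out", "arguments": {"deltas": [[-0.3,0,-30,50,0,0,0],[-0.3,0,-60,100,0,0,0],[-0.3,0,-90,150,0,0,0],[-0.3,0,-110,200,0,0,0],[-0.3,0,-110,250,0,0,0]]}}

```text
time_s: 10.5
eef_pos: [409.3, -280.1, 224.6]
ee_rot: [0.446, 0.549, 0.446, -0.549]
force: [2.3, 0.0, -0.8]
grip_width: 0.651
```

Run:
```python
from h import *
from rig import viewer
import cv2
go(-37,-67,34,1)
o=[]
for n,(x0,y0,w,h) in {"top":(150,105,180,135),"scene":(200,130,173,130)}.items():
    im=viewer.capture(n)[:,:,::-1]
    o.append(cv2.resize(im[y0:y0+h,x0:x0+w],(533,400),interpolation=cv2.INTER_CUBIC)[:,:400] if 0 else cv2.resize(im[y0:y0+h,x0:x0+w],(400,300),interpolation=cv2.INTER_CUBIC))
cv2.imwrite("pics/e.png",np.hstack(o))
```

```text
t 10.5 tun [-107.5 -389.8  224.6] F [ 2.3  0.5 -0.8] w 0.651
shift [ 190.5   69.3 -323.1] turn [-0.21  0.01 -0.02]
```

View pics/e.png

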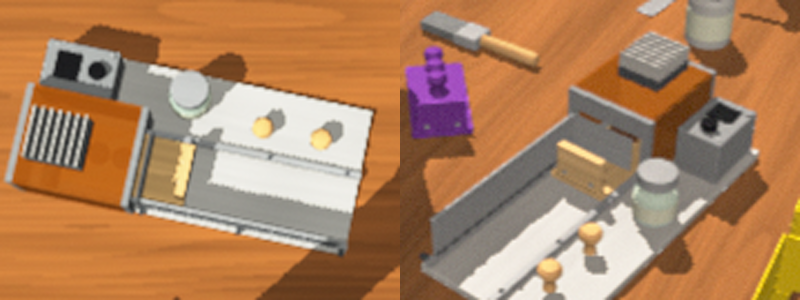

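The gate is shut, the rack's board stands just outside the mouth (rear edge about (193,145)–(185,198) left crop), and nothing else has moved. I'll check the board's position and the other objects numerically.

Run:
```python
from h import *
from rig import viewer
import cv2
im=viewer.capture("top")[:,:,::-1]; a=cv2.imread("pics/top0raw.png")
def mask(i,x0,x1,y0,y1):
    h=cv2.cvtColor(i[y0:y1,x0:x1].copy(),cv2.COLOR_BGR2HSV); return cv2.inRange(h,(15,60,190),(32,200,255))
m=mask(im,222,245,160,205); n,l,s,c=cv2.connectedComponentsWithStats(m); k=1+np.argmax(s[1:,4]); ctr=np.argwhere(l==k)[:,::-1]+[222,160]
T=np.array([tun(ray("top",q,66)) for q in ctr]); print("board top y pct",np.percentile(T[:,1],[2,50,98]).round(1),"x",np.percentile(T[:,0],[2,98]).round(1))
m0=mask(a,288,304,180,212); n,l,s,c=cv2.connectedComponentsWithStats(m0); k=1+np.argmax(s[1:,4]); c0=np.argwhere(l==k)[:,::-1]+[288,180]
T=np.array([tun(ray("top",q,66)) for q in c0]); print("before",np.percentile(T[:,1],[2,50,98]).round(1))
d=cv2.absdiff(im[120:180,200:325],a[120:180,200:325]).max(2)>60; print("ledge changed px",d[:30].sum())
```

```text
board top y pct [-55.  -47.  -38.4] x [-29.7  32.1]
before [-232.1 -216.6 -197.7]
ledge changed px 0
```

```bash
python3 -c "
from rig import order; print(order.finish_job())"
```

```text
the job is handed in; nothing more can be done
None
```

The rack is home against the stop, the gate has shut behind the knobs, and the job is handed in at about 10.6 s of the 48 s.

**What I did:** One fingertip tipped the gate open to about 1.07 rad and held it there. The other finger pushed the rack about 175 mm along the chute by its end board. I then backed off, eased the gate shut and took the hand away.

**Last checks:**
- **Stop:** at the end of the push the force rose from about 5 N to 19 N with no further motion.
- **Board position:** in the last top image the end board's rear edge is at y ≈ -55 mm, against -56 mm nominal. My pose fit is only good to about 3 mm.
- **Gate and surroundings:** the gate looks shut in both views. The part of the ledge I compared with the first image had not changed.
- **Knobs:** I saw no contact with them in the pictures taken during the push. Once they were under the hood I could not see them.

No check failed. The hood's corners fitted 1–2 pixels worse than the bed's and gate's, but the contacts came within a few millimetres of where I expected.

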